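# Index the welding turntable and set its brake

## Robot

A 7-joint arm with a two-finger parallel gripper is mounted at the origin on the work surface. World frame = base frame: x ahead of the robot, y to its left, z up, the work surface at z = 0. Lengths are in mm, angles in rad, forces in N, time in s.
With the tool pointing down it reaches from about 400 to 850 mm from the base axis. Payload 4.5 kg.
Tool frame: the origin (TCP) lies between the finger pads; the fingertips stand 11 mm ahead of it and the grasp point (between the pads) lies 8 mm behind it; y points along the fingers, x is the direction in which the jaws open and shut, and the axes are right-handed (so a half turn about y gives the same grasp; the last joint's range is limited). The gripper opens to 88 mm and grips with 3 to 60 N. Pads are 18 mm wide; open, the fingers measure 123 mm over their backs; the gripper's body (75 mm by 187 mm) begins 45 mm behind the grasp point.
Start: joints at [1.264, 0.689, -0.195, 1.565, 0.157, 0.902, -0.215], TCP at [208.93, -589.068, 249.743] pointing down, gripper open.
Joint ranges: [-3.01, 3.01], [-0.46, 2.08], [-1.47, 1.51], [0.13, 2.56], [-1, 4.14], [0.04, 2.09], [-2.66, 2.66]. Speed limits (rad/s): [2.57, 2.57, 3.14, 3.14, 3.14, 3.14, 3.14].

## Interface

Orientations are given as a unit quaternion [x, y, z, w].
In Python, from rig import r gives the robot as it stands.
- The arm moves only by the shell command python3 -m handwheel 'ROWS' [FORCE]. ROWS is JSON, a list of rows, each a list of 7 numbers: the opening, from 0 (shut) to 1 (fully open), then the shift along the tool's x, y, z each as a share of 120 mm, from -1 to 1, then the turn, a rotation vector about the tool's x, y, z each as a share of 45 degrees, from -1 to 1. In form: [[gripper, x, y, z, ax, ay, az], ...]. A call has 1 to 10 rows; each row is the pose to reach, as a shift and turn from the pose measured when the call began, along the tool's axes at that moment; what a row does not reach only later rows make up. A row lasts 1/8 s, in which the tool goes at most 62.5 mm and 10.7 degrees, less where a joint would pass 70% of its speed; a pose out of reach is approached as far as the arm can. A call with a number of a shift or a turn outside -1 to 1 is refused whole. A call with a gripper value outside its range is refused whole. The fingers move at their own pace and stop on an object; FORCE is the grip in N (left out, the last holds). Time passes only in rows, so rows that repeat a pose let the fingers close. It gives the time, the measured TCP pose, the force and the opening at its end, in the units of the state.
- r.get_obs(): the state, without advancing time (a new reading comes with each control period).
- r.capture(name): name is "side" or "top" or "wrist"; returns a dict with "image" (480x640x3 uint8, red, green, blue), "fovy" (degrees; the focal length in pixels is half the picture's height over the tangent of half this angle, whatever the lens; pixels are square), "cx", "cy" (the principal point, pixels), "T" (4x4, takes a point from camera to world coordinates); the wrist camera has in their place "T_tool_cam" (4x4, takes a point from camera to tool coordinates, whose origin is the TCP and whose axes are the tool frame's). Camera axes: x right, y up, looking along -z (the intrinsics and any distortion apply to the point x, -y, -z); pixel columns grow to the right and rows downward; lengths in mm; the calibration is good to about 2 mm. A picture is of the moment at which its call begins: read the wrist's pose just before it. There is no depth.
- r.sign_off(): hands the job in, once; it reports no verdict.
The state is a dict: "time": time; "qpos": joint angles; "joint_vel": joint speeds; "joint_efforts": joint torques, N m; "ee_pos": TCP position; "tool_rot": TCP orientation; "force": force on the tool from outside, world axes, zero at the start; "torque": the same for the moment, N m; "grip_width": finger opening in mm.
Only numpy, scipy, OpenCV 4.12 (cv2) and the standard library are available. Lean on these libraries where they do the work, as an engineer would, in place of code of your own. Each camera call takes 0.05 s, during which the arm holds its last target.

## Task

With a fingertip, push the spokes of the welding turntable round until the spoke with the yellow ball points straight at the red index mark on the base, the ball centred over the mark. Then push the brake lever round with a fingertip until it is fully against its stop post. Push gently, pinch and lift nothing, do not touch the pipe flange standing loose on the turntable, and leave the jar, the tube offcut and the pliers where they are.

Things in the scene. Friction and masses are not known exactly. Their poses are not given: they have to be found in the camera images.
- positioner: Manual welding turntable, blue base fixed to the bench. Origin: on the vertical turning axis at bench height; x axis points from there to the red mark, z up. Base plate 200 x 200 mm, 12 mm thick, with an ear to local -y (110 mm wide, to y = -195 mm) for the brake and a tab to local +x (50 mm wide, to 172 mm) with the red mark.
- disc_top (a point): Centre of the top of the steel disc (radius 62 mm, 58 mm above the bench). The disc and its three spokes turn endlessly either way and stay where left; 2 to 3 N on a spoke at radius 100 mm turns them. Any spoke may be pushed. From radius 65 mm outwards there is free room beside and below the spokes down to the base plate (red mark: 16 mm).
- turntable (a joint): Angle of the disc, rad: the yellow spoke's direction, counter-clockwise from above, from the positioner's x axis. 0 or any whole number of turns (such as 2 pi) = the yellow spoke points at the red mark. The other two spokes are at this angle plus and minus 2 pi / 3.
- yellow_ball (a point): Centre of the yellow ball (24 mm) ending the yellow spoke, 125 mm from the axis. The spokes are straight 12 mm round bars, 120 degrees apart, that climb outwards: centre line 51 mm above the bench at radius 52 mm, 67 mm at 100 mm, 75 mm at 125 mm, where the ball is. The other two have steel bars and black balls.
- red_mark (a point): The point over which the yellow ball must stand, on top of the red index mark: 125 mm from the turning axis, 16 mm above the bench. The mark is a flat radial bar 75 x 20 mm.
- brake (a joint): Brake lever angle, rad; starts near 0 (released). At 0 the lever points from its pivot to positioner-local direction -60 degrees (between +x and -y). It grows as the lever swings level, clockwise from above, to pi/3 = 1.05 (local direction -120 degrees) against the stop post: fully set. Stays where it is left.
- brake_pivot (a point): On the brake lever's vertical pivot axis, at positioner-local (0, -165) mm, 66 mm above the bench. The stop post, a thin steel pin 10 mm in diameter, top 72 mm above the bench, stands at positioner-local (-32, -188) mm, 39 mm from the pivot, beside the set lever.
- brake_end (a point): Middle of the orange round end piece (20 mm diameter) of the red brake lever, 88 mm from the pivot, 66 mm above the bench. The lever is a bar 12 mm wide, 58 to 74 mm above the bench, with free room below down to the base plate (12 mm). About 2.5 N at 60 mm from the pivot moves it.
- flange_mid (a point): Middle of the loose workpiece, a steel pipe flange (76 mm diameter, 8 mm thick) with a coppery pipe stub (42 mm diameter), 26 mm high in all, standing on the disc centred on the turning axis, its top 84 mm above the bench. It rides round with the disc and must not be touched.
- jar_mid (a point): Centre of a blue jar with a white lid, 56 mm diameter, 60 mm high, standing loose on the bench. Bystander.
- offcut_mid (a point): Centre of a loose pale square-tube offcut 40 x 40 x 80 mm lying on the bench. Bystander.
- pliers: Loose pliers lying on the bench, about 190 mm long, 60 mm wide and 12 mm thick; origin at their pivot, jaws to own +x (60 mm), black handles to own -x (125 mm). Bystander.

How it is judged:
By the outcome, as a careful person would: the job done as asked, in the order asked, and still so for the second after the job is handed in, with the robot touching nothing.
It also fails if it takes over 58 s, if anything falls off the work surface, if the arm or the gripper's body presses on something with over 40 N, if the wrist force passes 120 N, or if a joint passes its speed limit or range.

## Working session

There is one attempt and no reset: what is moved stays moved. The work goes in short steps, Python scripts to look and compute and a shell command to move; the robot and the scene stay as the last step left them, time stands still between calls to the robot, and variables do not carry over. Pictures are saved under pics/ and viewed, and the job is handed in when it is done.

```bash
ls; mkdir -p pics; python3 - <<'E'
from rig import r
import cv2,numpy as np
o=r.get_obs()
for k,v in o.items(): print(k,np.round(v,3))
for n in ["side","top","wrist"]:
    c=r.capture(n)
    cv2.imwrite(f"pics/{n}0.png",cv2.cvtColor(c["image"],cv2.COLOR_RGB2BGR))
    print(n,{k:(np.round(v,3).tolist()) for k,v in c.items() if k!="image"})
E
```

```text
pics
time 0.0
qpos [ 1.264  0.69  -0.195  1.566  0.157  0.903 -0.215]
joint_vel [-0.001 -0.001 -0.001  0.    -0.002  0.001  0.001]
joint_efforts [-0.0000e+00 -5.2756e+01 -1.2670e+00 -1.5343e+01 -5.3000e-02  7.0000e-03
  0.0000e+00]
ee_pos [ 208.633 -588.496  248.925]
tool_rot [-0.577  0.408 -0.407  0.578]
force [-0.058 -0.145  0.057]
torque [-0.01  -0.003 -0.01 ]
grip_width 88.126
side {'fovy': 54.058, 'cx': 322.73, 'cy': 243.586, 'T': [[-0.682, 0.372, -0.629, 74.347], [-0.731, -0.343, 0.59, 596.836], [0.004, 0.862, 0.507, 528.288], [0.0, 0.0, 0.0, 1.0]]}
top {'fovy': 55.728, 'cx': 315.461, 'cy': 236.559, 'T': [[-0.014, 0.999, -0.033, 580.6], [-1.0, -0.013, 0.026, 100.474], [0.025, 0.033, 0.999, 870.603], [0.0, 0.0, 0.0, 1.0]]}
wrist {'fovy': 61.192, 'cx': 321.497, 'cy': 233.773, 'T_tool_cam': [[1.0, 0.0, -0.0, 0.201], [-0.001, 0.265, -0.964, -135.132], [-0.0, 0.964, 0.265, 67.043], [0.0, 0.0, 0.0, 1.0]]}
```

View pics/top0.png

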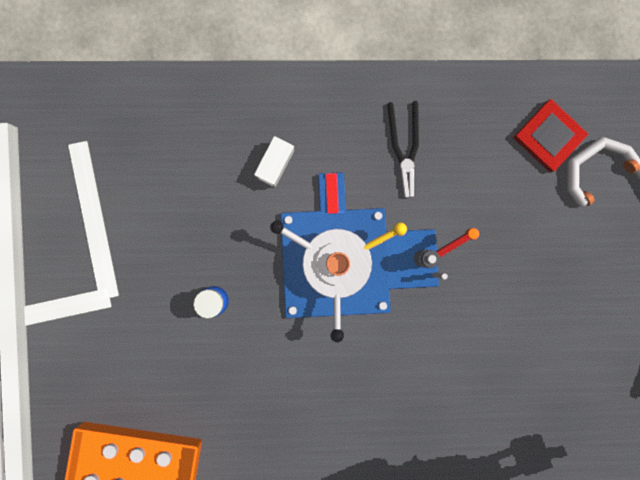

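View pics/side0.png

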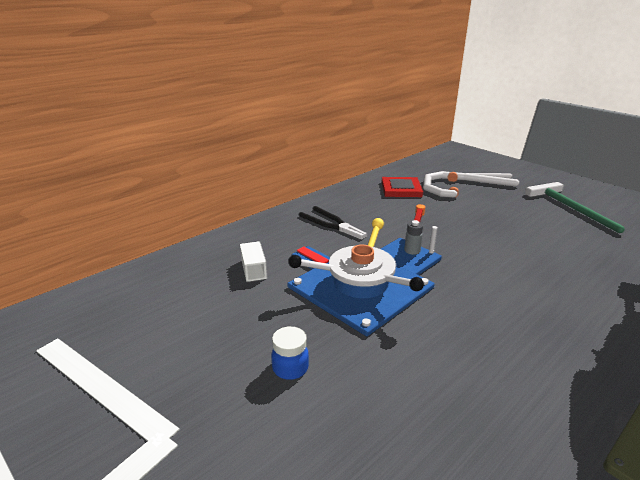

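The top view shows the turntable hub at about (337,263), the yellow ball at (401,229), the red mark at (332,193), the black balls at (277,227) and (337,335), and the lever pivot at (430,259) with its orange end at (474,234). The jar is at (209,303), the offcut at (274,161) and the pliers at (407,160). Next I'll measure them.

```bash
cat > h.py <<'E'
from rig import r
import cv2,numpy as np
from scipy.spatial.transform import Rotation as R
def cap(n,save=None):
    o=r.get_obs(); c=r.capture(n)
    if n=="wrist":
        T=np.eye(4);T[:3,:3]=R.from_quat(o["tool_rot"]).as_matrix();T[:3,3]=o["ee_pos"]
        c["T"]=T@np.array(c["T_tool_cam"])
    if save: cv2.imwrite(f"pics/{save}.png",cv2.cvtColor(c["image"],cv2.COLOR_RGB2BGR))
    return c
def ray(c,u,v):
    f=240/np.tan(np.radians(c["fovy"])/2);T=np.array(c["T"])
    d=T[:3,:3]@np.array([(u-c["cx"])/f,-(v-c["cy"])/f,-1]);return T[:3,3],d
def onz(c,u,v,z):
    p,d=ray(c,u,v);return p+d*(z-p[2])/d[2]
def proj(c,P):
    f=240/np.tan(np.radians(c["fovy"])/2);T=np.array(c["T"])
    q=T[:3,:3].T@(np.array(P)-T[:3,3]);return np.array([c["cx"]+f*q[0]/-q[2],c["cy"]-f*q[1]/-q[2]])
def tri(*rs):
    A=np.zeros((3,3));b=np.zeros(3)
    for p,d in rs:
        d=d/np.linalg.norm(d);M=np.eye(3)-np.outer(d,d);A+=M;b+=M@p
    return np.linalg.solve(A,b)
RNG={"yellow":((22,120,110),(34,255,255)),"red":((0,170,90),(5,255,255)),"orange":((6,170,150),(13,255,255)),"copper":((5,80,80),(16,200,255)),"blue":((100,120,60),(125,255,255)),"black":((0,0,0),(180,255,22))}
def blobs(c,col,amin=15,box=None):
    h=cv2.cvtColor(c["image"],cv2.COLOR_RGB2HSV);m=cv2.inRange(h,*map(np.array,RNG[col]))
    if box: k=np.zeros_like(m);k[box[1]:box[3],box[0]:box[2]]=1;m*=k
    n,l,s,ce=cv2.connectedComponentsWithStats(m)
    return [(int(s[i,4]),ce[i].round(1).tolist(),s[i,:4].tolist()) for i in range(1,n) if s[i,4]>=amin]
E
python3 - <<'E'
from h import *
for n in ["top","side"]:
    c=cap(n)
    for k in RNG: 
        print(n,k,blobs(c,k,box=(180,100,500,390) if n=="top" else (180,180,500,400)))
c=cap("top")
x0,y0=240,150
im=cv2.resize(c["image"][150:350,240:500],None,fx=3,fy=3,interpolation=cv2.INTER_CUBIC)
cv2.imwrite("pics/t1.png",cv2.cvtColor(im,cv2.COLOR_RGB2BGR))
c=cap("side")
im=cv2.resize(c["image"][190:340,260:460],None,fx=4,fy=4,interpolation=cv2.INTER_CUBIC)
cv2.imwrite("pics/s1.png",cv2.cvtColor(im,cv2.COLOR_RGB2BGR))
E
```

```text
top yellow [(277, [388.2, 234.9], [364, 223, 43, 26])]
top red [(334, [331.6, 193.0], [327, 174, 11, 39]), (205, [453.5, 244.6], [438, 234, 32, 22])]
top orange [(27, [470.1, 234.0], [468, 228, 8, 11])]
top copper [(40, [473.4, 232.8], [465, 228, 15, 12]), (441, [337.7, 263.4], [326, 252, 24, 24])]
top blue [(2722, [335.9, 217.2], [281, 173, 106, 70]), (4129, [393.0, 271.9], [341, 229, 98, 86]), (2170, [300.7, 285.5], [282, 235, 52, 83]), (168, [221.1, 296.7], [203, 286, 26, 29])]
top black []
side yellow [(193, [375.3, 230.3], [368, 218, 16, 29])]
side red [(434, [402.4, 190.0], [382, 180, 41, 17]), (71, [418.4, 214.2], [414, 208, 9, 13]), (195, [311.8, 254.8], [297, 247, 31, 16])]
side orange [(24, [421.7, 209.1], [416, 205, 9, 10])]
side copper [(5161, [234.7, 200.3], [180, 180, 164, 62]), (15, [452.2, 180.4], [448, 180, 9, 2]), (38, [454.5, 189.8], [449, 187, 10, 11]), (50, [420.4, 207.1], [415, 204, 11, 10]), (382, [362.2, 253.9], [351, 244, 23, 20])]
side blue [(1184, [410.2, 259.5], [381, 238, 61, 41]), (61, [318.1, 252.2], [306, 246, 24, 13]), (53, [301.1, 255.9], [292, 252, 20, 9]), (4399, [356.6, 298.8], [288, 268, 147, 68]), (821, [290.1, 365.0], [272, 347, 37, 33])]
side black [(20, [319.8, 211.8], [314, 208, 14, 9]), (15, [337.5, 220.7], [334, 218, 9, 6]), (59, [294.1, 263.2], [289, 258, 12, 10]), (81, [415.4, 285.1], [410, 279, 13, 12])]
```

View pics/t1.png

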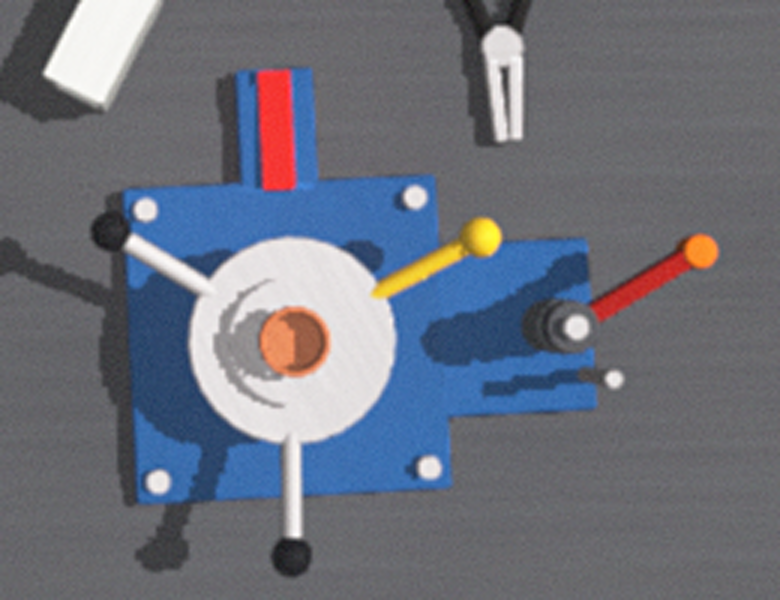

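View pics/s1.png

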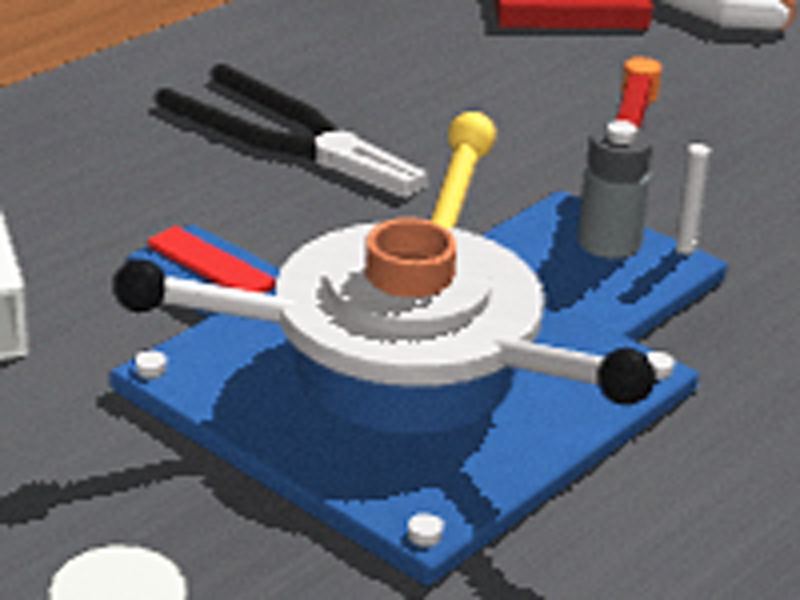

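```bash
python3 - <<'E'
from h import *
c=cap("top"); s=cap("side")
P={}
for k,u,v,z in [("axis",337.7,263.3,58),("Y",400.3,229,75),("BL",276.3,227,75),("BB",337,335.3,75),("end",473.7,233.7,74),("post",444.7,276.3,72),("mark",331.6,193,16),("markfar",331.2,173.7,16),("marknear",333.3,213,16),("jar",208,303,60),("off",274,161,40),("pl",407,163,12),("plj",408.5,196,12),("b1",288.6,220,14),("b2",378.5,215.5,14),("b3",292.6,310.6,14),("b4",383,305.8,14)]:
    P[k]=onz(c,u,v,z);print(k,P[k].round(1))
print("tri Y",tri(ray(c,400.3,229),ray(s,378,223)).round(1))
print("tri BL",tri(ray(c,276.3,227),ray(s,294.5,261.5)).round(1))
print("tri BB",tri(ray(c,337,335.3),ray(s,416.5,284)).round(1))
print("tri end",tri(ray(c,473.7,233.7),ray(s,420.5,205.5)).round(1))
print("tri post",tri(ray(c,444.7,276.3),ray(s,260+699/4,190+149/4)).round(1))
a=P["axis"]
ctr=(P["Y"]+P["BL"]+P["BB"])/3;print("ctr balls",ctr.round(1), "bolts",((P["b1"]+P["b2"]+P["b3"]+P["b4"])/4).round(1))
an=lambda v:np.degrees(np.arctan2(v[1],v[0]))
print("mark dir",an((P["markfar"]-P["marknear"])),an((P["mark"]-ctr)),"bolts",an(P["b1"]+P["b2"]-P["b3"]-P["b4"]),an(P["b1"]-P["b2"])-90)
for k in("Y","BL","BB"):print(k,an((P[k]-ctr)),np.linalg.norm((P[k]-ctr)[:2]))
E
```

```text
axis [558.6  40.3  58. ]
Y [617.9 -69.9  75. ]
BL [624.2 148.3  75. ]
BB [433.8  44.8  75. ]
end [ 607.9 -200.7   74. ]
post [ 533.3 -147.8   72. ]
mark [690.5  46.7  16. ]
markfar [727.2  46.9  16. ]
marknear [652.5  44.   16. ]
jar [492.  271.2  60. ]
off [747.5 153.2  40. ]
pl [747.  -98.9  12. ]
plj [ 683.6 -100.4   12. ]
b1 [640.5 128.6  14. ]
b2 [646.9 -41.9  14. ]
b3 [470.1 123.2  14. ]
b4 [476.1 -47.3  14. ]
tri Y [618.3 -69.   77.1]
tri BL [624.7 148.8  75. ]
tri BB [434.2  45.1  75.3]
tri end [ 608.3 -198.7   77.9]
tri post [ 533.7 -147.4   72.2]
ctr balls [558.6  41.   75. ] bolts [558.4  40.6  14. ]
mark dir 2.171407706169137 2.445085612391257 bolts 1.803189530405012 2.16429285471186
Y -61.897209256695774 125.79659214885451
BL 58.551976670062274 125.69284125665904
BB 178.2860698501314 124.89004871710232
```

```bash
python3 - <<'E'
from h import *
o=r.get_obs();print(R.from_quat(o["tool_rot"]).as_matrix().round(3),o["ee_pos"],o["time"])
c=cap("top"); s=cap("side")
print(tri(ray(c,431.7,259),ray(s,415.5,222.5)).round(1))
E
```

```text
[[ 0.334 -0.     0.942]
 [-0.942  0.     0.334]
 [-0.    -1.    -0.   ]] [ 208.91722715 -589.03070828  249.66468359] 0.45
[ 564.7 -122.8   79.9]
```

View pics/wrist0.png

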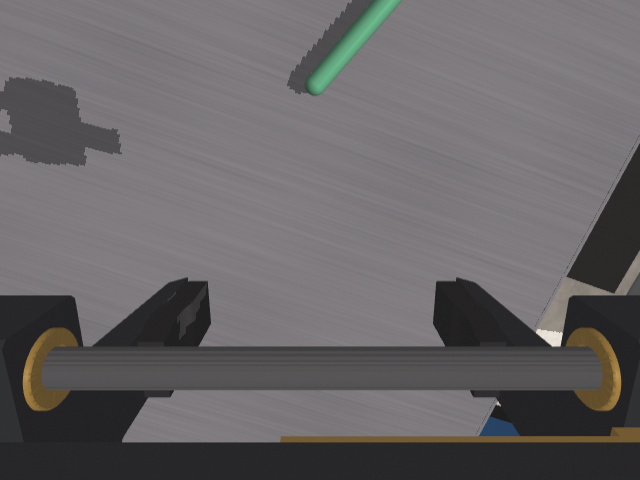

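The top view gives a turning axis at (558.5, 40.7), with local x at +2.1° in world. The predicted stop post position matches the measured one to within 1 mm. The yellow spoke is at about -64°, so it needs 64° counter-clockwise. I'll push the black spoke nearest the robot from its +y side, with the jaws shut, and keep the current yaw, which suits that push. First I'll move over, staying high.

```bash
python3 -m handwheel '[[0,-0.33,0,0.33,0,0,0],[0,-0.67,0,0.67,0,0,0],[0,-1,0,1,0,0,0],[0,-1,0,1,0,0,0]]' 20; python3 -m handwheel '[[0,-0.33,0,0.33,0,0,0],[0,-0.67,0,0.67,0,0,0],[0,-1,0,1,0,0,0],[0,-1,0,1,0,0,0]]'; python3 -m handwheel '[[0,-0.33,0,0.33,0,0,0],[0,-0.67,0,0.67,0,0,0],[0,-1,0,1,0,0,0],[0,-1,0,1,0,0,0]]'
```

```text
time: 1.05
ee_pos: [284.7, -431.5, 250.1]
tool_rot: [-0.578, 0.406, -0.405, 0.58]
force: [-1.4, -0.3, 0.2]
grip_width: 50.4
time: 1.55
ee_pos: [358.8, -274.6, 250.9]
tool_rot: [-0.579, 0.403, -0.403, 0.582]
force: [-0.3, -0.8, 0.5]
grip_width: 10.2
time: 2.05
ee_pos: [431.9, -117.5, 251.9]
tool_rot: [-0.58, 0.401, -0.402, 0.585]
force: [0.2, -0.5, 0.5]
grip_width: 0.5
```

```bash
python3 -m handwheel '[[0,-0.4,0,0.18,0,0,0],[0,-0.79,0,0.34,0,0,0],[0,-0.79,0,0.34,0,0,0]]'; python3 -m handwheel '[[0,-0.4,0,0.18,0,0,0],[0,-0.79,0,0.32,0,0,0],[0,-0.79,0,0.32,0,0,0]]'; python3 - <<'E'
from h import *
o=r.get_obs();print(o["ee_pos"],R.from_quat(o["tool_rot"]).as_matrix().round(3))
cap("top","top2");cap("side","side2");cap("wrist","wrist2")
E
```

```text
time: 2.42
ee_pos: [437.0, -12.9, 252.5]
tool_rot: [-0.58, 0.399, -0.401, 0.586]
force: [-0.3, -0.7, -0.3]
grip_width: 0.6
time: 2.8
ee_pos: [439.7, 90.4, 253.1]
tool_rot: [-0.581, 0.398, -0.4, 0.587]
force: [1.0, -0.6, 0.0]
grip_width: 0.8
[439.66538141  90.43605232 253.14691142] [[ 0.363  0.007  0.932]
 [-0.932  0.006  0.363]
 [-0.003 -1.     0.009]]
```

View pics/top2.png

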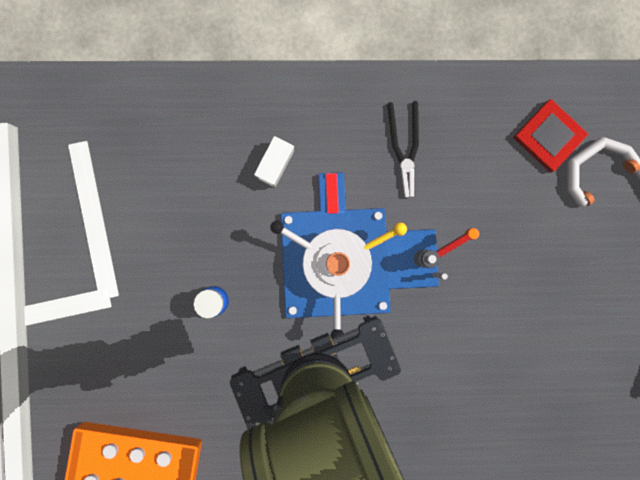

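View pics/side2.png

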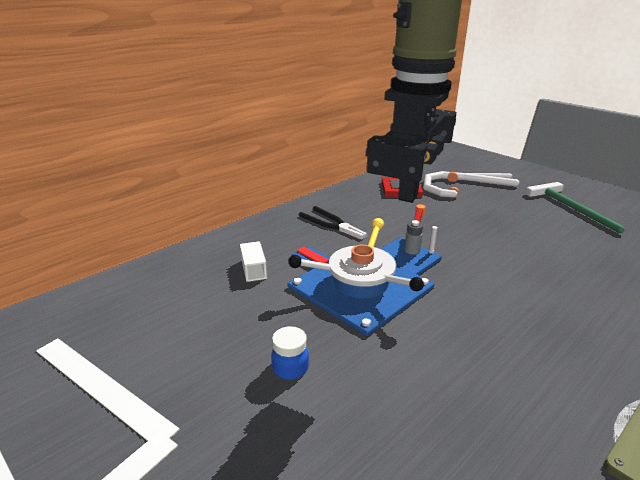

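View pics/wrist2.png

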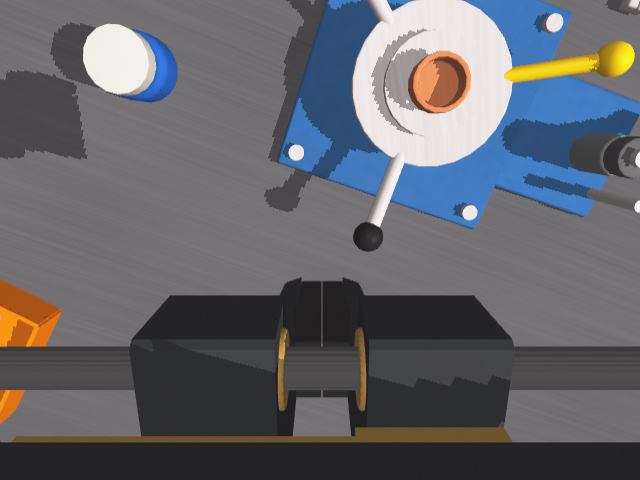

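```bash
python3 -m handwheel '[[0,0.05,0.4,0.14,0,0,0],[0,0.05,0.8,0.14,0,0,0],[0,0.05,0.8,0.14,0,0,0]]'; python3 -m handwheel '[[0,0,0.3,0,0,0,0],[0,0,0.6,0,0,0,0],[0,0,0.84,0,0,0,0],[0,0,0.84,0,0,0,0]]'; python3 - <<'E'
from h import *
o=r.get_obs();print(o["ee_pos"],o["force"],R.from_quat(o["tool_rot"]).as_matrix().round(3))
cap("top","top3");cap("side","side3");cap("wrist","wrist3")
E
```

```text
time: 3.32
ee_pos: [455.7, 83.6, 154.8]
tool_rot: [0.582, -0.403, 0.402, -0.581]
force: [-0.2, 0.0, 0.1]
grip_width: 0.4
time: 3.82
ee_pos: [455.8, 82.3, 54.3]
tool_rot: [0.582, -0.403, 0.403, -0.58]
force: [-0.8, -0.2, -0.8]
grip_width: 0.7
[455.76183951  82.26763859  54.27238647] [-0.75776827 -0.21716395 -0.77374173] [[ 0.351 -0.002  0.937]
 [-0.937 -0.001  0.351]
 [ 0.001 -1.    -0.002]]
```

View pics/top3.png

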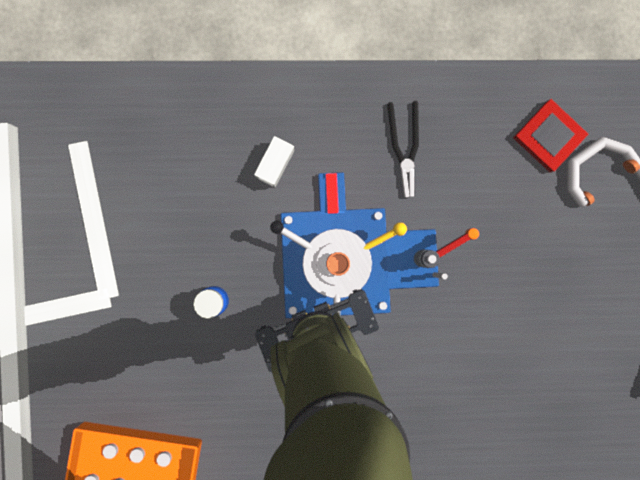

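View pics/side3.png

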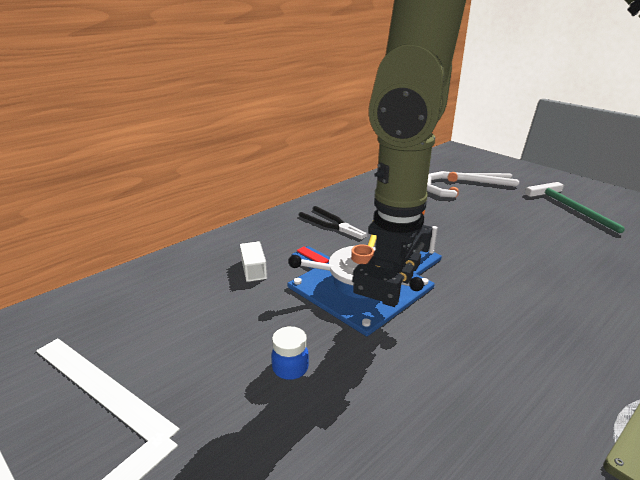

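View pics/wrist3.png

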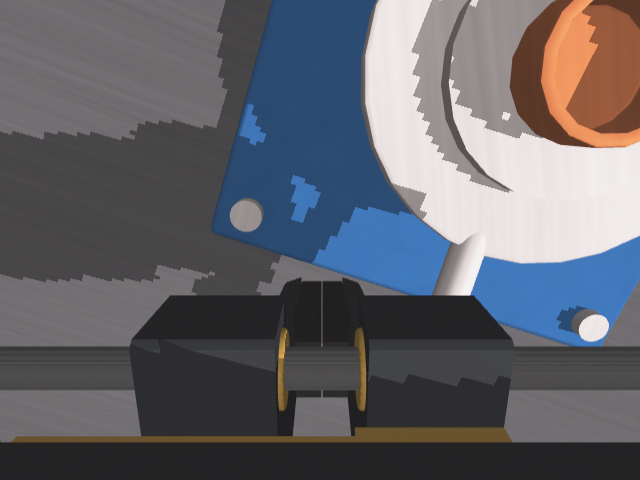

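The finger is down at z 54 beside the near black spoke with no contact. The side and top views show it clear of the flange. Next I'll work out the arc waypoints.

```bash
cat > way.py <<'E'
from h import *
A=np.array([558.5,40.7])
def u(d): d=np.radians(d);return np.array([np.cos(d),np.sin(d)])
def way(ths,rc=95):
    o=r.get_obs();M=R.from_quat(o["tool_rot"]).as_matrix();p=o["ee_pos"]
    print("at",p.round(1),"F",o["force"].round(1),"t",o["time"])
    ax=np.degrees(np.arctan2(M[1,0],M[0,0]))
    for t in ths:
        d=np.radians(t+90-ax);off=6+17.5*abs(np.cos(d))+9*abs(np.sin(d))
        P=A+rc*u(t)-off*u(t+90)
        D=np.array([P[0]-p[0],P[1]-p[1],55-p[2]])
        print(t,P.round(1),(M.T@D/120).round(3))
E
python3 -c "
from way import *
way([178,182,186,190,194,198,202,206,210,214,218,222,226,230,234,238,242])"
```

```text
at [456.7  83.1  55.8] F [-0.3 -0.3  0.4] t 3.975
178 [464.5  69.6] [0.128 0.006 0.021]
182 [462.7  62.8] [ 0.176  0.006 -0.013]
186 [461.4  55.8] [ 0.227  0.006 -0.043]
190 [460.6  48.7] [ 0.28   0.006 -0.07 ]
194 [460.4  41.4] [ 0.337  0.006 -0.093]
198 [460.8  34.1] [ 0.395  0.006 -0.112]
202 [461.5  27.1] [ 0.451  0.006 -0.126]
206 [462.5  20.9] [ 0.503  0.006 -0.137]
210 [463.9  14.6] [ 0.556  0.006 -0.144]
214 [465.7   8.4] [ 0.61   0.006 -0.148]
218 [468.    2.2] [ 0.664  0.006 -0.148]
222 [470.8  -3.9] [ 0.72   0.006 -0.144]
226 [474.   -9.8] [ 0.776  0.006 -0.136]
230 [477.8 -15.6] [ 0.832  0.006 -0.124]
234 [482.  -21.1] [ 0.888  0.006 -0.108]
238 [486.6 -26.4] [ 0.943  0.006 -0.087]
242 [491.8 -31.4] [ 0.996  0.007 -0.061]
```

```bash
python3 -m handwheel '[[0,0.08,0,0.01,0,0,0],[0,0.13,0,0.02,0,0,0],[0,0.18,0,-0.01,0,0,0],[0,0.23,0,-0.04,0,0,0],[0,0.28,0,-0.07,0,0,0],[0,0.34,0,-0.09,0,0,0],[0,0.4,0,-0.11,0,0,0],[0,0.4,0,-0.11,0,0,0]]'; python3 -c "
from way import *
way([198,202,206,210,214,218,222,226,230,234,238,242])
cap('top','top4');cap('wrist','wrist4')"
```

```text
time: 4.97
ee_pos: [460.2, 31.8, 55.6]
tool_rot: [0.581, -0.403, 0.404, -0.58]
force: [-0.2, 0.1, 0.6]
grip_width: 0.3
at [460.2  31.8  55.6] F [-0.2  0.1  0.6] t 4.975
198 [460.8  34. ] [-0.016  0.005  0.011]
202 [461.5  27.1] [ 0.04   0.005 -0.004]
206 [462.5  20.9] [ 0.092  0.005 -0.014]
210 [463.9  14.6] [ 0.145  0.005 -0.022]
214 [465.7   8.4] [ 0.199  0.005 -0.026]
218 [468.    2.2] [ 0.254  0.005 -0.025]
222 [470.8  -3.9] [ 0.309  0.006 -0.021]
226 [474.   -9.8] [ 0.365  0.006 -0.013]
230 [477.8 -15.6] [ 0.421  0.006 -0.001]
234 [482.  -21.1] [0.477 0.006 0.016]
238 [486.7 -26.4] [0.532 0.006 0.037]
242 [491.8 -31.4] [0.585 0.006 0.062]
```

View pics/top4.png

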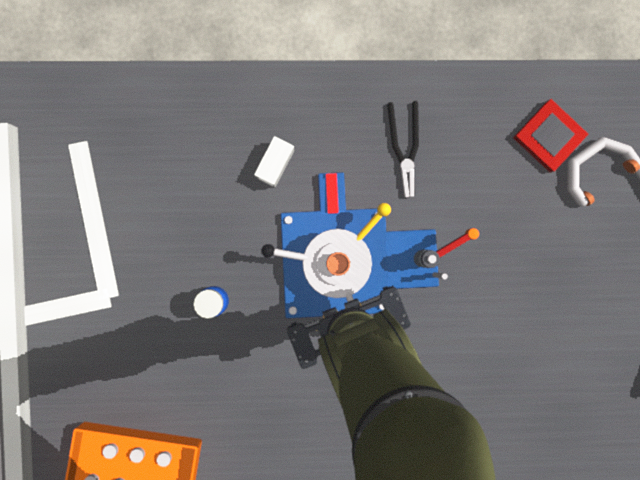

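View pics/wrist4.png

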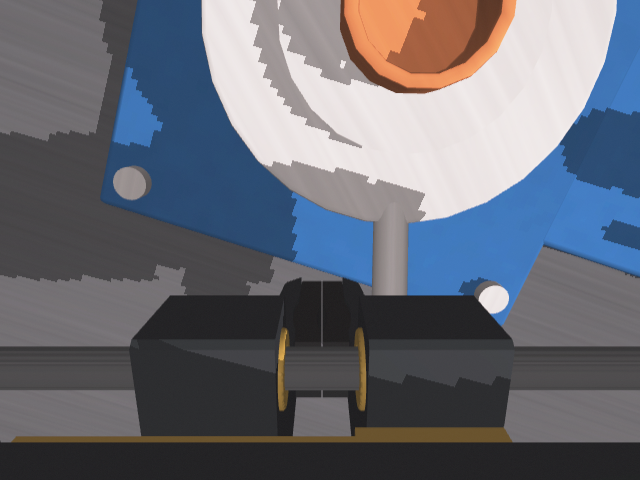

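It turned smoothly: in the top view the yellow ball is now at (385,210), and the finger is still alongside the spoke. I'll add an angle readout and continue.

```bash
cat >> way.py <<'E'
def ang(name=None):
    c=cap("top",name)
    h=cv2.cvtColor(c["image"],cv2.COLOR_RGB2HSV);m=cv2.inRange(h,np.array((20,110,60)),np.array((36,255,255)))
    m[:150]=0;m[340:]=0;m[:,:240]=0;m[:,500:]=0
    m=cv2.resize(m,None,fx=8,fy=8,interpolation=cv2.INTER_LINEAR)
    m=(m>127).astype(np.uint8)
    d=cv2.distanceTransform(m,cv2.DIST_L2,5)
    ys,xs=np.where(d>d.max()-1.0);u_,v_=xs.mean()/8-.4375,ys.mean()/8-.4375
    P=onz(c,u_,v_,75);D=P[:2]-A
    a=np.degrees(np.arctan2(D[1],D[0]))
    print("ball px",round(u_,1),round(v_,1),"rad px",d.max()/8,P.round(1),"R",np.linalg.norm(D).round(1),"ang world",a.round(2),"local",(a-2.1).round(2))
E
python3 -c "
from way import *
ang()"
python3 -m handwheel '[[0,0.04,0,0,0,0,0],[0,0.09,0,-0.01,0,0,0],[0,0.145,0,-0.02,0,0,0],[0,0.2,0,-0.025,0,0,0],[0,0.25,0,-0.025,0,0,0],[0,0.31,0,-0.02,0,0,0],[0,0.365,0,-0.015,0,0,0],[0,0.4,0,-0.01,0,0,0],[0,0.4,0,-0.01,0,0,0]]'
python3 -c "
from way import *
ang('top5');
way([226,230,234,238,242])
cap('wrist','wrist5')"
```

```text
ball px 384.0 209.2 rad px 6.2676363 [653.1 -41.7  75. ] R 125.5 ang world -41.06 local -43.16
time: 6.25
ee_pos: [476.1, -13.5, 55.6]
tool_rot: [0.581, -0.403, 0.404, -0.58]
force: [-0.2, -0.4, 0.2]
grip_width: 0.6
ball px 352.1 193.6 rad px 6.4410863 [681.4  14.2  75. ] R 125.7 ang world -12.16 local -14.26
at [476.1 -13.4  55.7] F [-0.1 -0.5  0.3] t 6.3
226 [474.   -9.8] [-0.034  0.006 -0.005]
230 [477.8 -15.6] [0.022 0.006 0.007]
234 [482.  -21.1] [0.077 0.006 0.024]
238 [486.7 -26.4] [0.132 0.006 0.045]
242 [491.8 -31.4] [0.186 0.006 0.07 ]
```

View pics/top5.png

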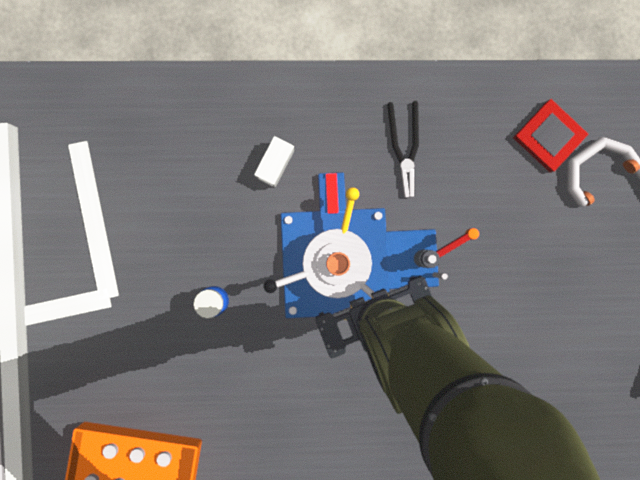

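View pics/wrist5.png

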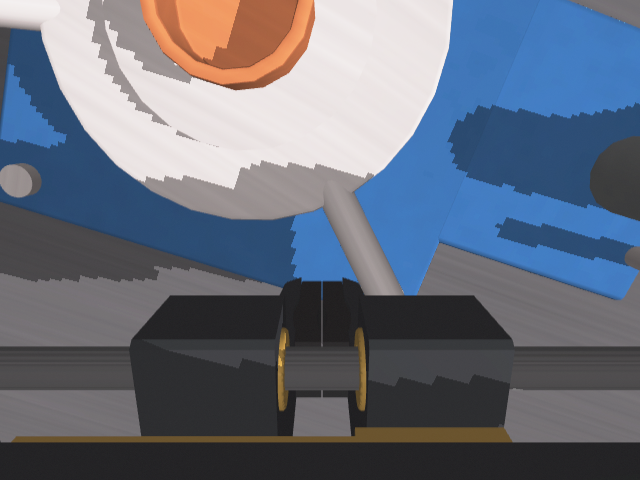

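The spoke angle from the arc model (about 228.5°) agrees with the measured one (227.8°), leaving about 14.3° to go. I'll push most of it, then look again.

```bash

python3 -m handwheel '[[0,0.03,0,0.01,0,0,0],[0,0.065,0,0.02,0,0,0],[0,0.1,0,0.03,0,0,0],[0,0.13,0,0.045,0,0,0],[0,0.15,0,0.055,0,0,0],[0,0.16,0,0.06,0,0,0],[0,0.16,0,0.06,0,0,0]]'
python3 -c "
from way import *
ang('top6');
way([238,240,242,243])
c=cap('side','side6')
im=cv2.resize(c['image'][190:340,260:460],None,fx=4,fy=4,interpolation=cv2.INTER_CUBIC)
cv2.imwrite('pics/s6.png',cv2.cvtColor(im,cv2.COLOR_RGB2BGR))
"
```

```text
time: 7.22
ee_pos: [489.5, -29.0, 55.7]
tool_rot: [0.581, -0.403, 0.404, -0.58]
force: [-0.8, 1.9, 0.3]
grip_width: 0.7
ball px 338.1 192.3 rad px 5.694186 [684.1  38.8  75. ] R 125.6 ang world -0.86 local -2.96
at [489.5 -29.1  55.7] F [-0.1  0.6  0.4] t 7.275
238 [486.7 -26.4] [-0.029  0.006 -0.014]
240 [489.2 -29. ] [-0.002  0.006 -0.002]
242 [491.8 -31.4] [0.025 0.006 0.011]
243 [493.1 -32.6] [0.038 0.006 0.018]
```

View pics/s6.png

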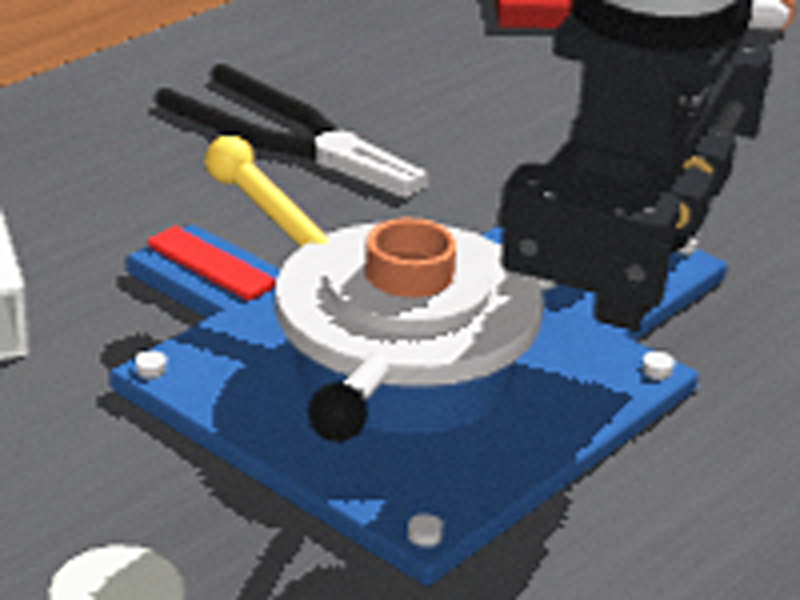

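```bash

python3 -m handwheel '[[0,0.01,0,0.005,0,0,0],[0,0.02,0,0.009,0,0,0],[0,0.03,0,0.014,0,0,0],[0,0.03,0,0.014,0,0,0]]'
python3 -c "
from way import *
ang('top7');
way([238,240,242,243])
c=cap('top')
im=cv2.resize(c['image'][165:285,245:405],None,fx=5,fy=5,interpolation=cv2.INTER_CUBIC)
cv2.imwrite('pics/t7.png',cv2.cvtColor(im,cv2.COLOR_RGB2BGR))
c=cap('side')
im=cv2.resize(c['image'][210:330,270:430],None,fx=5,fy=5,interpolation=cv2.INTER_CUBIC)
cv2.imwrite('pics/s7.png',cv2.cvtColor(im,cv2.COLOR_RGB2BGR))
"
```

```text
time: 7.82
ee_pos: [492.4, -32.0, 55.7]
tool_rot: [0.581, -0.403, 0.404, -0.58]
force: [-1.1, 2.9, -0.6]
grip_width: 0.6
ball px 335.4 192.4 rad px 5.7422485 [683.9  43.7  75. ] R 125.4 ang world 1.39 local -0.71
at [492.4 -32.   55.7] F [-1.3  1.6 -0.7] t 7.875
238 [486.7 -26.4] [-0.061  0.006 -0.029]
240 [489.2 -29. ] [-0.033  0.006 -0.016]
242 [491.8 -31.4] [-0.007  0.006 -0.003]
243 [493.1 -32.6] [0.007 0.006 0.004]
```

View pics/t7.png

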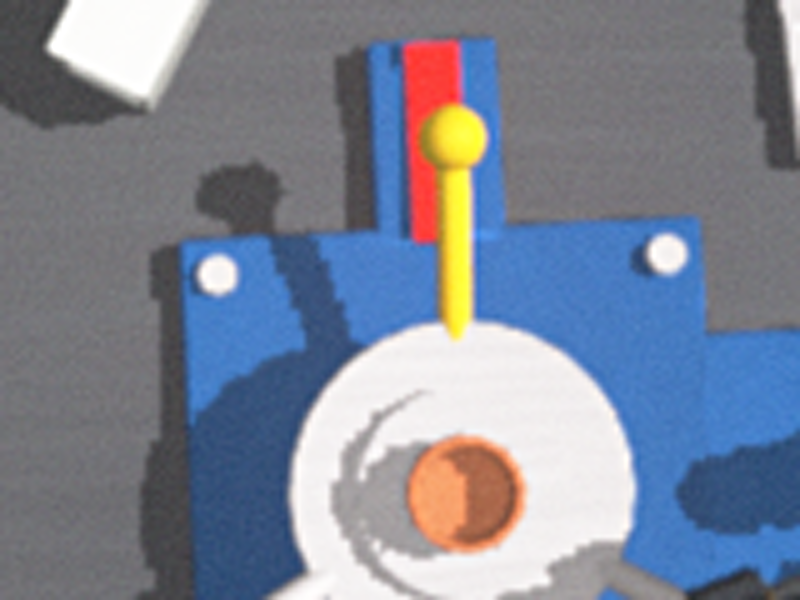

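View pics/s7.png

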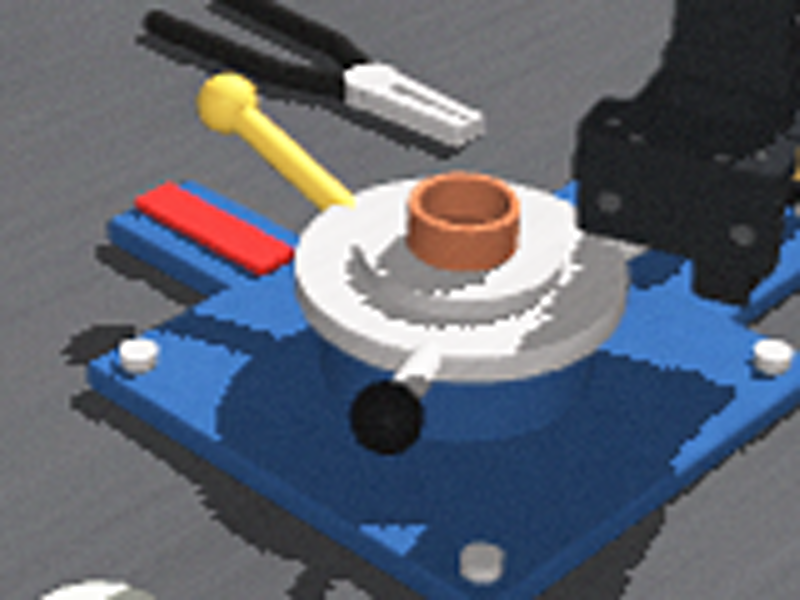

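The ball is 0.7° short, about 1.5 to 2 mm at the ball. Its apparent offset to the right of the mark in the top view is parallax from the height difference. One last nudge.

```bash

python3 -m handwheel '[[0,0.006,0,0.003,0,0,0],[0,0.012,0,0.006,0,0,0],[0,0.012,0,0.006,0,0,0]]'
python3 -c "
from way import *
ang('top8');way([242])"
```

```text
time: 8.35
ee_pos: [493.6, -33.2, 55.7]
tool_rot: [0.581, -0.403, 0.404, -0.58]
force: [-1.0, 2.5, -0.1]
grip_width: 0.5
ball px 334.2 192.4 rad px 5.699613 [683.9  45.7  75. ] R 125.5 ang world 2.29 local 0.19
at [493.6 -33.2  55.7] F [-0.7  2.6  0.7] t 8.4
242 [491.8 -31.4] [-0.019  0.006 -0.009]
```

```bash

python3 -m handwheel '[[0,-0.08,0,-0.07,0,0,0],[0,-0.16,0,-0.14,0,0,0],[0,-0.16,0,-0.14,0,0,0]]'
python3 -m handwheel '[[0,0,-0.4,0,0,0,0],[0,0,-0.8,0,0,0,0],[0,0,-0.8,0,0,0,0]]'
python3 -c "
from way import *
ang('top9');way([242])
c=cap('side');s=c
c2=cap('top')
im=cv2.resize(c2['image'][165:345,245:485],None,fx=3,fy=3,interpolation=cv2.INTER_CUBIC)
cv2.imwrite('pics/t9.png',cv2.cvtColor(im,cv2.COLOR_RGB2BGR))
im=cv2.resize(c['image'][210:330,270:430],None,fx=5,fy=5,interpolation=cv2.INTER_CUBIC)
cv2.imwrite('pics/s9.png',cv2.cvtColor(im,cv2.COLOR_RGB2BGR))
for n,cc in(('top',c2),('side',c)):
  print(n,'ball at0',proj(cc,[683.4,45.3,75]).round(1),'black at 120',proj(cc,[*(A+125*u(122.1)),75]).round(1))
"
```

```text
time: 8.78
ee_pos: [469.6, -20.6, 55.7]
tool_rot: [0.582, -0.403, 0.403, -0.58]
force: [0.1, -0.9, 0.3]
grip_width: 0.5
time: 9.15
ee_pos: [472.0, -20.6, 154.5]
tool_rot: [-0.581, 0.401, -0.405, 0.581]
force: [0.4, -0.4, -0.6]
grip_width: 0.0
ball px 334.2 192.3 rad px 5.7695737 [684.   45.8  75. ] R 125.6 ang world 2.31 local 0.21
at [470.9 -20.6 152.9] F [ 0.3 -0.3  0.3] t 9.2
242 [491.8 -31.4] [0.143 0.817 0.131]
top ball at0 [334.5 192.7] black at 120 [278.1 302.7]
side ball at0 [315.7 230.8] black at 120 [349.1 293.6]
```

View pics/t9.png

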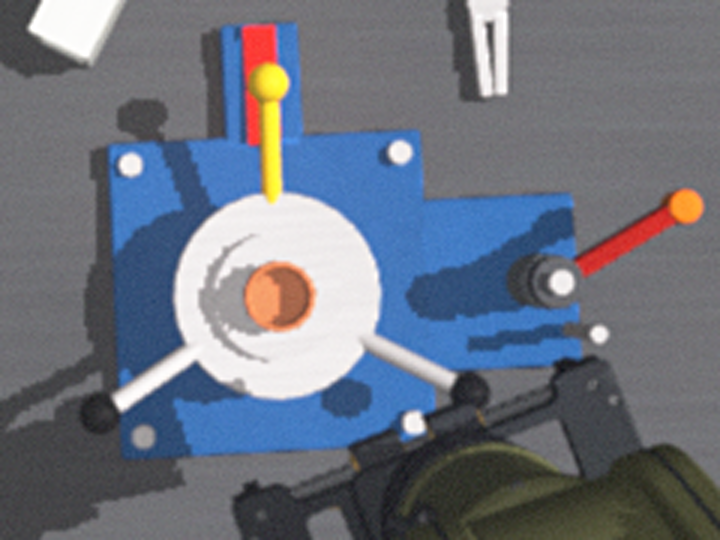

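View pics/s9.png

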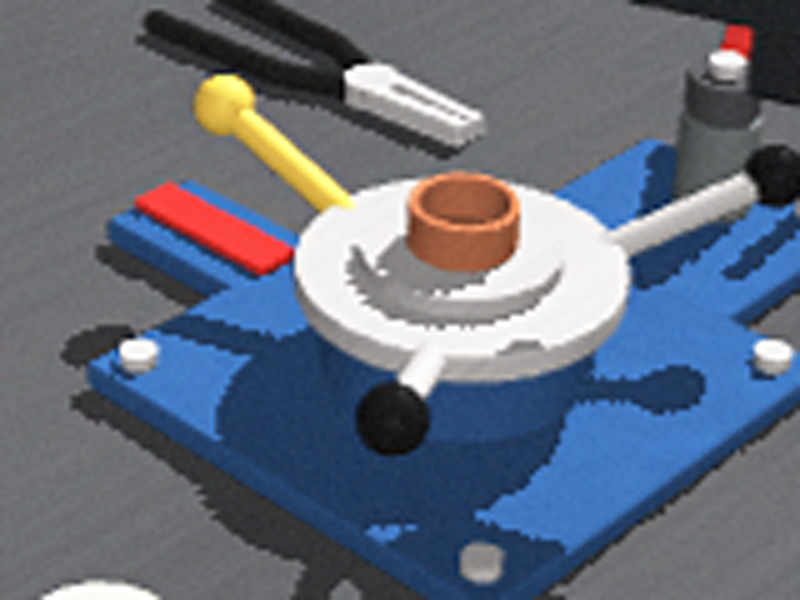

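The turntable is within about 0.3° and stayed put after the finger backed off. The second black ball also matches, at (278.0,302.3) against a predicted (278.1,302.7). The side view shows the flange undisturbed. Next is the brake: I'll go over to the lever's far (+x) side.

```bash

python3 -m handwheel '[[0,0.38,0,0.2,0,0,0],[0,0.77,0,0.41,0,0,0],[0,0.77,0,0.41,0,0,0]]'
python3 -m handwheel '[[0,0.38,0,0.2,0,0,0],[0,0.77,0,0.41,0,0,0],[0,0.77,0,0.41,0,0,0]]'
cat >> way.py <<'E'
B=np.array([564.5,-124.2])
def lev(ths,rc=62,gap=0,z=54):
    o=r.get_obs();M=R.from_quat(o["tool_rot"]).as_matrix();p=o["ee_pos"]
    print("at",p.round(1),"F",o["force"].round(1),"t",o["time"])
    ax=np.degrees(np.arctan2(M[1,0],M[0,0]))
    for t in ths:
        d=np.radians(t+90-ax);off=gap+6+17.5*abs(np.cos(d))+9*abs(np.sin(d))
        P=B+rc*u(t)+off*u(t+90)
        D=np.array([P[0]-p[0],P[1]-p[1],z-p[2]])
        print(t,P.round(1),(M.T@D/120).round(3))
E
python3 -c "
from way import *
lev([-60],gap=20);cap('wrist','w10')"
```

```text
time: 9.68
ee_pos: [549.8, -93.8, 149.3]
tool_rot: [0.582, -0.405, 0.405, -0.578]
force: [-0.2, -0.6, -0.1]
grip_width: 0.6
time: 10.05
ee_pos: [628.7, -166.8, 147.5]
tool_rot: [0.581, -0.405, 0.407, -0.576]
force: [-0.9, 0.5, -0.1]
grip_width: 0.3
at [ 628.7 -166.8  147.5] F [-0.9  0.5 -0.1] t 10.05
-60 [ 628.4 -158.9] [-0.067  0.779  0.023]
```

View pics/w10.png

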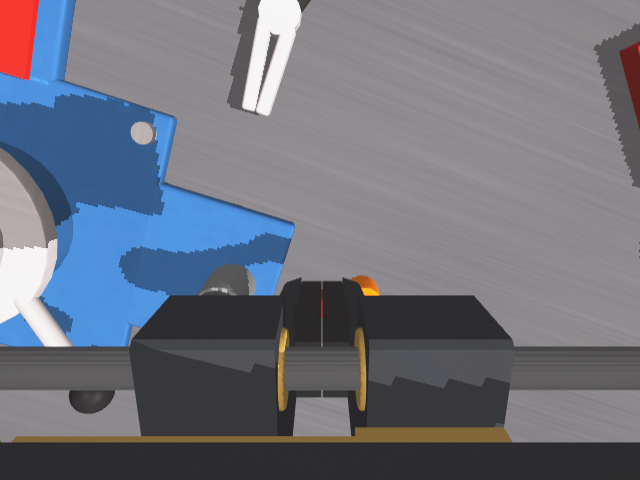

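```bash

python3 -m handwheel '[[0,-0.06,0.25,0.04,0,0,0],[0,-0.06,0.5,0.04,0,0,0],[0,-0.06,0.77,0.04,0,0,0],[0,-0.06,0.77,0.04,0,0,0]]'
python3 -c "
from way import *
lev([-60,-66,-72,-78,-84,-90,-96,-102,-108,-114,-118,-120]);cap('wrist','w11');cap('top','top11')"
```

```text
time: 10.6
ee_pos: [624.7, -153.5, 51.9]
tool_rot: [0.583, -0.408, 0.401, -0.576]
force: [-0.3, 0.4, 1.2]
grip_width: 0.5
at [ 624.7 -153.5   51.9] F [-0.3  0.4  1.2] t 10.6
-60 [ 611. -169.] [ 0.081 -0.016 -0.152]
-66 [ 604.5 -174.3] [ 0.104 -0.015 -0.218]
-72 [ 598.6 -178.3] [ 0.119 -0.014 -0.276]
-78 [ 594.4 -181.2] [ 0.13  -0.014 -0.317]
-84 [ 589.9 -183.9] [ 0.137 -0.013 -0.36 ]
-90 [ 585.  -186.2] [ 0.141 -0.012 -0.405]
-96 [ 579.7 -188.1] [ 0.141 -0.012 -0.452]
-102 [ 574.  -189.6] [ 0.137 -0.011 -0.5  ]
-108 [ 568.1 -190.5] [ 0.127 -0.01  -0.55 ]
-114 [ 561.8 -190.9] [ 0.111 -0.01  -0.6  ]
-118 [ 557.5 -190.7] [ 0.097 -0.009 -0.633]
-120 [ 555.3 -190.5] [ 0.09  -0.009 -0.649]
```

View pics/w11.png

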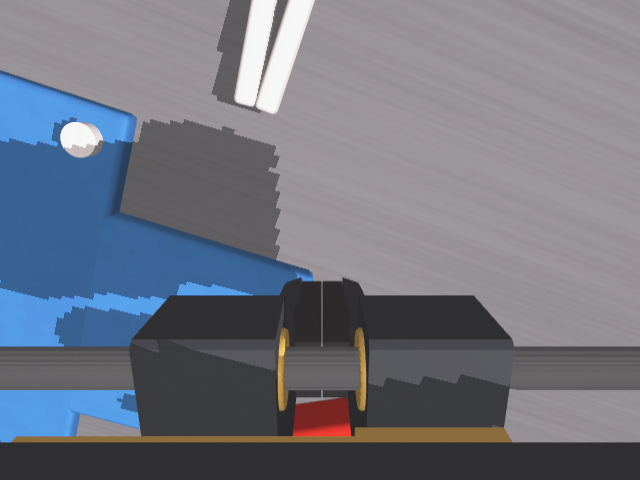

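View pics/top11.png

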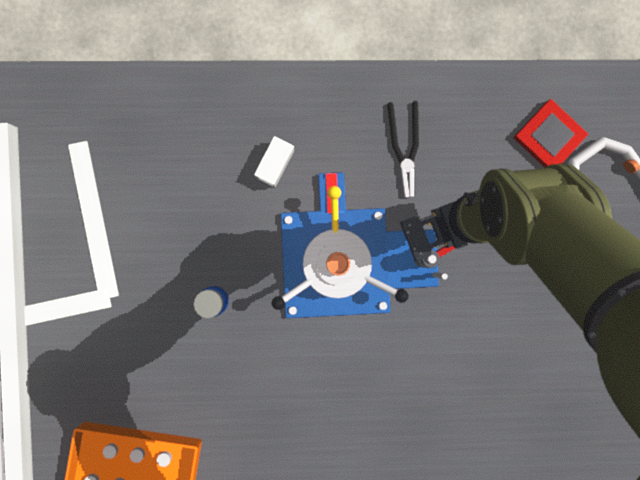

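The red lever shows behind the fingers at (322,415) in the wrist view, so the finger is on its +x side. The top view shows the ball still over the mark. Now the push round.

```bash

python3 -m handwheel '[[0,0.05,0,-0.07,0,0,0],[0,0.08,0,-0.15,0,0,0],[0,0.1,-0.01,-0.2,0,0,0],[0,0.12,-0.01,-0.26,0,0,0],[0,0.13,-0.01,-0.31,0,0,0],[0,0.14,-0.01,-0.36,0,0,0],[0,0.14,-0.01,-0.405,0,0,0],[0,0.14,-0.01,-0.45,0,0,0],[0,0.14,-0.01,-0.45,0,0,0]]'
python3 -c "
from way import *
ang('top12');lev([-96,-99,-102,-105,-108,-111,-114,-118,-120,-124]);cap('side','side12');cap('wrist','w12')"
```

```text
time: 11.82
ee_pos: [582.1, -190.0, 56.7]
tool_rot: [0.583, -0.406, 0.404, -0.577]
force: [0.8, -0.1, 0.8]
grip_width: 0.5
ball px 334.2 192.3 rad px 5.75 [684.1  45.7  75. ] R 125.6 ang world 2.27 local 0.17
at [ 582.1 -190.    56.7] F [1.1 0.7 0.6] t 11.875
-96 [ 579.7 -188.1] [-0.022  0.022 -0.014]
-99 [ 576.9 -188.9] [-0.023  0.022 -0.038]
-102 [ 574.  -189.6] [-0.026  0.023 -0.062]
-105 [ 571.1 -190.2] [-0.031  0.023 -0.087]
-108 [ 568.1 -190.5] [-0.036  0.023 -0.111]
-111 [ 565.  -190.8] [-0.043  0.023 -0.136]
-114 [ 561.8 -190.9] [-0.052  0.023 -0.161]
-118 [ 557.5 -190.7] [-0.065  0.024 -0.195]
-120 [ 555.3 -190.5] [-0.073  0.024 -0.211]
-124 [ 550.9 -189.8] [-0.091  0.024 -0.243]
```

View pics/top12.png

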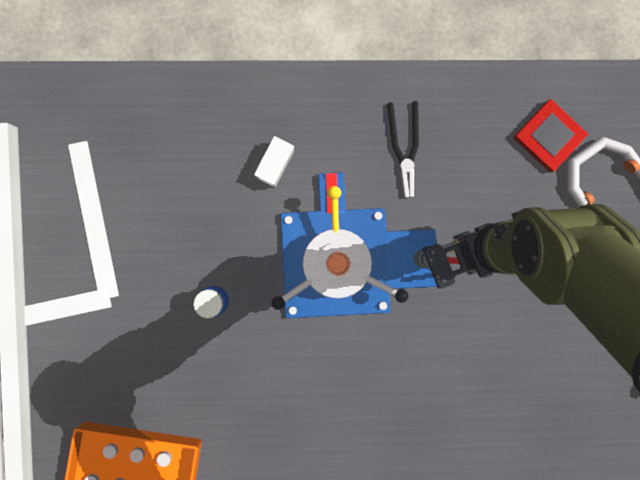

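View pics/side12.png

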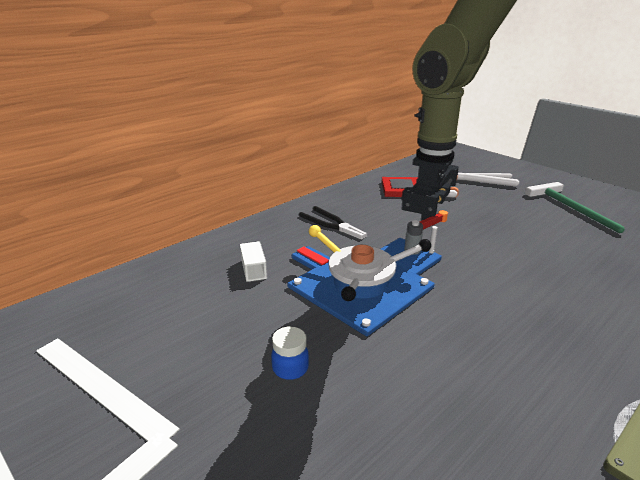

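View pics/w12.png

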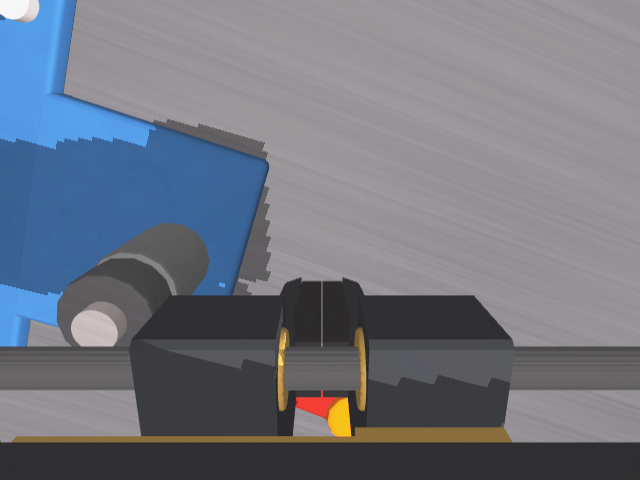

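```bash

python3 -m handwheel '[[0,-0.02,0.01,-0.035,0,0,0],[0,-0.025,0.02,-0.065,0,0,0],[0,-0.03,0.02,-0.09,0,0,0],[0,-0.035,0.02,-0.115,0,0,0],[0,-0.04,0.02,-0.14,0,0,0],[0,-0.05,0.02,-0.16,0,0,0],[0,-0.06,0.02,-0.18,0,0,0],[0,-0.06,0.02,-0.18,0,0,0]]'
python3 -c "
from way import *
lev([-114,-118,-120,-122,-124]);c=cap('side','side13')
im=cv2.resize(c['image'][170:290,360:520],None,fx=5,fy=5,interpolation=cv2.INTER_CUBIC)
cv2.imwrite('pics/s13.png',cv2.cvtColor(im,cv2.COLOR_RGB2BGR))"
```

```text
time: 12.98
ee_pos: [558.8, -190.7, 54.3]
tool_rot: [0.583, -0.407, 0.403, -0.576]
force: [1.8, -0.7, -0.4]
grip_width: 0.4
at [ 558.8 -190.7   54.3] F [ 1.8 -0.7 -0.4] t 12.975
-114 [ 561.8 -190.9] [0.01  0.002 0.023]
-118 [ 557.5 -190.7] [-0.004  0.003 -0.01 ]
-120 [ 555.3 -190.5] [-0.012  0.003 -0.026]
-122 [ 553.1 -190.2] [-0.02   0.003 -0.043]
-124 [ 550.9 -189.8] [-0.029  0.003 -0.059]
```

View pics/s13.png

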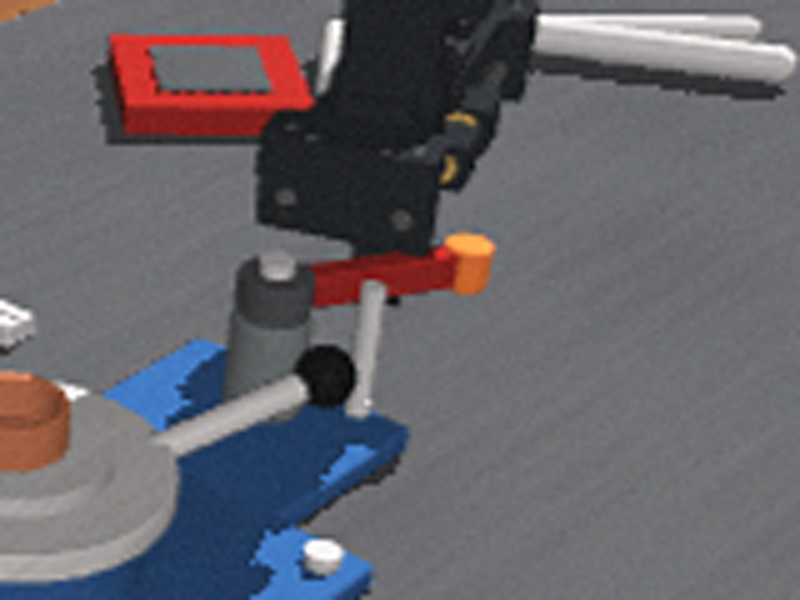

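The lever is nearly at the post. I'll make small steps and watch for the force to rise.

```bash

python3 -m handwheel '[[0,-0.005,0,-0.01,0,0,0],[0,-0.01,0,-0.02,0,0,0],[0,-0.01,0,-0.02,0,0,0]]'
python3 -m handwheel '[[0,-0.005,0,-0.01,0,0,0],[0,-0.01,0,-0.02,0,0,0],[0,-0.01,0,-0.02,0,0,0]]'
```

```text
time: 13.4
ee_pos: [557.0, -190.5, 54.4]
tool_rot: [0.583, -0.406, 0.404, -0.577]
force: [5.6, -0.0, -1.1]
grip_width: 0.4
time: 13.78
ee_pos: [556.9, -190.5, 54.8]
tool_rot: [0.582, -0.405, 0.406, -0.577]
force: [7.4, -0.8, -3.1]
grip_width: 0.3
```

```bash

python3 -m handwheel '[[0,-0.01,0,-0.02,0,0,0],[0,-0.02,0,-0.04,0,0,0],[0,-0.02,0,-0.05,0,0,0],[0,-0.02,0,-0.05,0,0,0]]'
python3 -c "
from way import *
lev([-118]);c=cap('side','side14')
im=cv2.resize(c['image'][170:290,360:520],None,fx=5,fy=5,interpolation=cv2.INTER_CUBIC)
cv2.imwrite('pics/s14.png',cv2.cvtColor(im,cv2.COLOR_RGB2BGR))"
```

```text
time: 14.28
ee_pos: [556.5, -190.7, 55.6]
tool_rot: [-0.579, 0.401, -0.409, 0.58]
force: [12.8, -1.0, -6.5]
grip_width: 0.1
at [ 556.5 -190.7   55.6] F [12.8 -1.  -6.5] t 14.275
-118 [ 557.5 -190.7] [0.002 0.013 0.008]
```

View pics/s14.png

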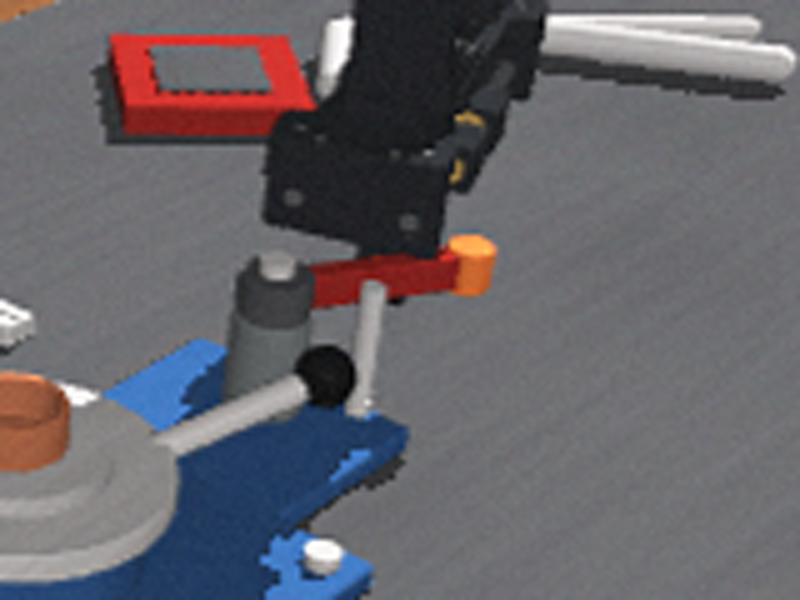

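The force is up to 13 N with no further motion, so the lever is on its post. Backing off and up.

```bash

python3 -m handwheel '[[0,0.03,0,0.04,0,0,0],[0,0.1,0,0.12,0,0,0],[0,0.16,0,0.2,0,0,0],[0,0.16,0,0.2,0,0,0]]'
python3 -m handwheel '[[0,0,-0.4,0,0,0,0],[0,0,-0.8,0,0,0,0],[0,0,-1,0,0,0,0],[0,0,-1,0,0,0,0]]'
python3 -m handwheel '[[0,0.4,0,0,0,0,0],[0,0.8,0,0,0,0,0],[0,1,0,0,0,0,0],[0,1,0,0,0,0,0]]'
python3 -m handwheel '[[0,0.4,0,0,0,0,0],[0,0.8,0,0,0,0,0],[0,1,0,0,0,0,0],[0,1,0,0,0,0,0]]'
python3 -c "
from way import *
ang('top15');lev([-118]);c=cap('top')
im=cv2.resize(c['image'][140:340,240:500],None,fx=3,fy=3,interpolation=cv2.INTER_CUBIC)
cv2.imwrite('pics/t15.png',cv2.cvtColor(im,cv2.COLOR_RGB2BGR))
c=cap('side','side15')
for th in (-110,-114,-117.9,-119): print(th,'end px top',proj(cap('top'),[*(B+88*u(th)),74]).round(1),proj(c,[*(B+88*u(th)),74]).round(1))
"
```

```text
time: 14.82
ee_pos: [584.4, -200.9, 55.5]
tool_rot: [0.58, -0.402, 0.409, -0.579]
force: [0.4, 0.4, 0.6]
grip_width: 0.8
time: 15.32
ee_pos: [583.1, -200.3, 176.9]
tool_rot: [0.58, -0.401, 0.409, -0.579]
force: [-0.4, -0.4, -0.7]
grip_width: 0.5
time: 15.82
ee_pos: [622.1, -314.9, 175.5]
tool_rot: [0.58, -0.404, 0.409, -0.577]
force: [-0.3, 0.2, 0.2]
grip_width: 0.0
time: 16.32
ee_pos: [662.0, -427.3, 174.4]
tool_rot: [0.58, -0.405, 0.408, -0.577]
force: [-0.8, 0.7, 0.3]
grip_width: 0.7
ball px 334.2 192.3 rad px 5.7695737 [684.   45.8  75. ] R 125.6 ang world 2.31 local 0.21
at [ 662.4 -425.5  174.8] F [ 0.5  0.1 -0.5] t 16.375
-118 [ 557.5 -190.7] [-2.142  0.997 -0.154]
-110 end px top [478.2 275.2] [451.5 217.2]
-114 end px top [477.  278.4] [453.2 218.5]
-117.9 end px top [475.6 281.5] [454.7 219.8]
-119 end px top [475.2 282.4] [455.1 220.1]
```

View pics/t15.png

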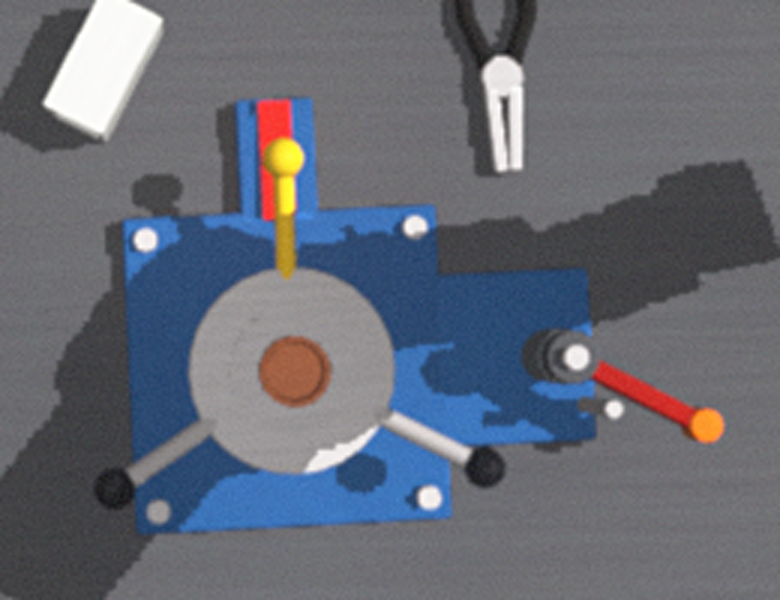

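View pics/side15.png

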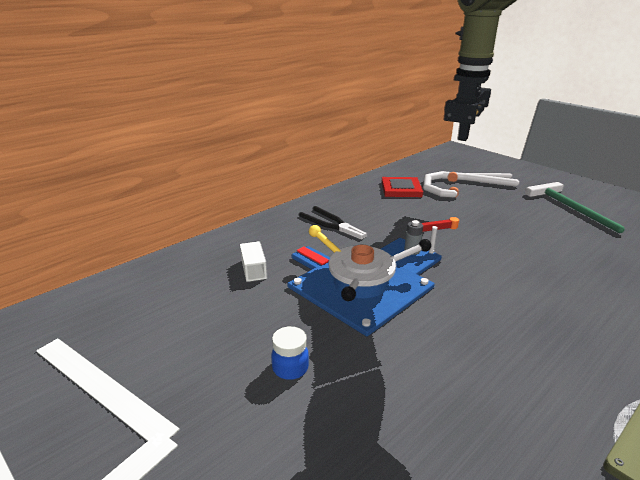

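The lever end is at (475.3,281.3), against a predicted (475.6,281.5) for fully set. The ball is still at 0.2°, the flange is centred, and the bystanders haven't moved. Handing in.

```bash
python3 -c "
from rig import r
print(r.sign_off())"
```

```text
the job is handed in; nothing more can be done
None
```

The job is done and handed in at about 16.5 s. The yellow ball is over the red mark and the brake lever is against its stop post.

- **Turntable:** I pushed a black spoke with the shut fingertips, about 64° counter-clockwise. The final top view puts the yellow spoke at 0.2° from the mark, roughly 0.5 mm at the ball, and it stayed there after I backed off and through the brake push.
- **Brake:** I pushed the lever until it stopped moving and the force rose to about 14 N, then backed off. Its end is within half a pixel of where it should be when fully set.
- **Everything else:** The flange sits centred and was not touched. The jar, offcut and pliers look unmoved in the pictures; I did not re-measure their positions. The arm finished clear of everything.
- **Disagreements:** The side camera reads about 1 px off on every ball, which I took as calibration error. Estimates of the mark's direction varied from 1.8° to 2.6°, and I used 2.1°, so the true angle could be off by up to about half a degree.

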